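Weigh out a portion of biscuits

TASK

Weigh out one portion: push the biscuits one at a time along the raised board and over its open edge into the tray of the scale, letting the pointer settle after each, and stop once it stands between the two prongs of the marker set on the dial. Slide the biscuits, do not lift them; those that are not needed stay lying on the board. Leave the two pastry cutters that stand among the biscuits and the other things on the bench as they are.

Things in the scene. Friction and masses are not known exactly. Their poses are not given: they have to be found in the camera images.
- station: Fixed stand on the bench: a raised wooden board with a dial scale behind it (local +x). Origin on the bench under the board, +x from board to scale, +y left, z up. Board top 78 mm up; its free surface is x -87 to +75 mm (open edge), y -115 to +115 mm; a rim 6 mm thick and 10 mm high closes the other three sides. The dial head is 155 mm high, at x 185 to 310 mm.
- board (a point): Middle of the stand's origin raised to the board's top (local x 0, y 0, 78 mm above the bench), axes as the stand's. Keep the arm off the tall shelf rack on the other table, left of the robot (x over 0.6, y 0.15 to 0.65 m, higher than the arm): draw the hand in before swinging across.
- lip (a point): Middle of the open edge of the board (local x 75 mm, at the board's top). A biscuit whose centre is well past it tips into the tray.
- pan_in (a point): Centre of the floor of the scale's steel tray, axes as the stand's. Inside 100 (x) by 200 mm (y). Empty, its floor is 31 mm below the board's top, 58.5 mm past the open edge; the wall next to the board is 5 mm below the board's top and 4 mm past the edge; the side walls are level with the board, the far wall 6 mm higher. On a spring (82 N/m): sinks about 3 mm per biscuit.
- needle (a joint): Angle of the scale's black pointer, rad, clockwise seen from the dial's front (the dial leans back 45 degrees and faces the robot): 0 pointing down at no load, growing by 0.9 rad per 25 g (0.72 to 1.08 rad a biscuit). Settles in about 0.5 s.
- needle_tip (a point): Tip of the pointer, 60 mm from the dial's centre.
- marker (a joint): Angle of the middle of the steel marker on the dial's rim, rad, measured like the pointer; set between 1.9 and 2.7, stiff. Its two inward prongs stand 0.65 rad to either side of that middle: the portion is right when the pointer's angle is less than 0.65 from this value.
- marker_hub (a point): Dial's centre, turning with the marker; its -x axis points at the middle of the marker, z out of the dial.
- biscuit0: The same as the others: plain round hard biscuit, 40 mm across, 14 mm thick, about 25 g (each one 20 to 30 g); origin at the centre of its underside, z up. Starts lying on the board.
- biscuit1: The same as the others: plain round hard biscuit, 40 mm across, 14 mm thick, about 25 g (each one 20 to 30 g); origin at the centre of its underside, z up. Starts lying on the board.
- biscuit2: The same as the others: plain round hard biscuit, 40 mm across, 14 mm thick, about 25 g (each one 20 to 30 g); origin at the centre of its underside, z up. Starts lying on the board.
- biscuit3: The same as the others: plain round hard biscuit, 40 mm across, 14 mm thick, about 25 g (each one 20 to 30 g); origin at the centre of its underside, z up. Starts lying on the board.
- cutter_small: Round steel pastry cutter (an open ring) standing on the board, 42 mm across, 34 mm high, 50 g; origin at the centre of its underside. Bystander.
- cutter_large: The same, 52 mm across, 34 mm high, 60 g. Bystander.
- tub: Closed yoghurt-type tub on the bench right of the stand, 72 mm across, 71 mm high; origin at the centre of its underside. Bystander.
- spice_jar: Spice jar right of the stand, 41 mm across, 107 mm high; origin at the centre of its underside. Bystander.
- peeler: Vegetable peeler with a black handle lying between the robot and the stand, 170 mm long, 25 mm wide, 18 mm high; origin under its middle, x along it. Bystander.

How it is judged:
On the way, in this order (a step that is already met when the one before it is completed fails the run):
1. one biscuit weighed: the pointer has settled at the weight of a single biscuit (0.5 to 1.25 rad) (value of joint needle between 0.5 and 1.25 rad), for 0.2 s.
2. a second biscuit added: the pointer has settled at the weight of two biscuits (1.3 to 2.4 rad) (value of joint needle between 1.3 and 2.4 rad), for 0.2 s.
At the end, for the whole second after the job is handed in: The pointer is at rest between the marker's prongs (within 0.65 rad of the marker's middle); every biscuit lies at rest either wholly in the tray or flat on the board at least 13 mm with its centre from the open edge (y of needle_tip in the frame of marker_hub between -0.0363 and 0.0363 m and x of needle_tip in the frame of marker_hub below 0 m and velocity of joint needle between -0.15 and 0.15 rad/s and ((x of biscuit0 in the frame of pan_in between -0.052 and 0.052 m and y of biscuit0 in the frame of pan_in between -0.102 and 0.102 m and z of biscuit0 in the frame of pan_in between -0.005 and 0.04 m) or (x of biscuit0 in the frame of board between -0.088 and 0.062 m and y of biscuit0 in the frame of board between -0.116 and 0.116 m and z of biscuit0 in the frame of board between -0.004 and 0.02 m and angle between biscuit0's own z axis and vertical below 0.2 rad)) and ((x of biscuit1 in the frame of pan_in between -0.052 and 0.052 m and y of biscuit1 in the frame of pan_in between -0.102 and 0.102 m and z of biscuit1 in the frame of pan_in between -0.005 and 0.04 m) or (x of biscuit1 in the frame of board between -0.088 and 0.062 m and y of biscuit1 in the frame of board between -0.116 and 0.116 m and z of biscuit1 in the frame of board between -0.004 and 0.02 m and angle between biscuit1's own z axis and vertical below 0.2 rad)) and ((x of biscuit2 in the frame of pan_in between -0.052 and 0.052 m and y of biscuit2 in the frame of pan_in between -0.102 and 0.102 m and z of biscuit2 in the frame of pan_in between -0.005 and 0.04 m) or (x of biscuit2 in the frame of board between -0.088 and 0.062 m and y of biscuit2 in the frame of board between -0.116 and 0.116 m and z of biscuit2 in the frame of board between -0.004 and 0.02 m and angle between biscuit2's own z axis and vertical below 0.2 rad)) and ((x of biscuit3 in the frame of pan_in between -0.052 and 0.052 m and y of biscuit3 in the frame of pan_in between -0.102 and 0.102 m and z of biscuit3 in the frame of pan_in between -0.005 and 0.04 m) or (x of biscuit3 in the frame of board between -0.088 and 0.062 m and y of biscuit3 in the frame of board between -0.116 and 0.116 m and z of biscuit3 in the frame of board between -0.004 and 0.02 m and angle between biscuit3's own z axis and vertical below 0.2 rad)) and linear speed of each of biscuit0, biscuit1, biscuit2, biscuit3 below 0.02 m/s); the robot touches nothing.
It fails at once if a biscuit is lifted more than 30 mm off the board (z of any of biscuit0, biscuit1, biscuit2, biscuit3 in the frame of board above 0.03 m).
It fails at once if a pastry cutter or another bystander is moved more than 20 mm or tipped over (distance of any of cutter_small, cutter_large, tub, spice_jar, peeler from where it was at the start of the episode above 0.02 m or angle between any of cutter_small, cutter_large, tub, spice_jar, peeler's own z axis and vertical above 0.5 rad).
It also fails if it takes over 61 s, if anything falls off the work surface, if the arm or the gripper's body presses on something with over 40 N, if the wrist force passes 120 N, or if a joint passes its speed limit or range.

ROBOT

A 6-joint arm with a two-finger parallel gripper is mounted at the origin on a cart in front of the work surface, level with it; the furniture and walls round the work are solid. World frame = base frame: x ahead of the robot, y to its left, z up, the work surface at z = 0. Lengths are in m, angles in rad, forces in N, time in s.
With the tool pointing down it reaches from about 0.35 to 0.925 m from the base axis. Payload 6.4 kg.
Tool frame: the origin (TCP) lies at the very end of the fingers, on their centre line; the grasp point (between the pads) lies 19 mm behind it; y points along the fingers, x is the direction in which the jaws open and shut, and the axes are right-handed (so a half turn about y gives the same grasp; the last joint's range is limited). The gripper opens to 94 mm and grips with 3 to 60 N. Pads are 16 mm wide; open, the fingers measure 119 mm over their backs; the gripper's body (75 mm by 177 mm) begins 78 mm behind the grasp point.
Start: joints at [1.006, 0.245, 1.558, -0, 1.339, -0.174], TCP at [0.248, 0.601, 0.205] pointing down, gripper open.
Joint ranges: [-3.13, 3.13], [-1.02, 2.26], [0.13, 2.54], [-0.95, 4.09], [0.21, 2.88], [-2.74, 2.74]. Speed limits (rad/s): [2.57, 2.57, 3.14, 3.14, 3.14, 3.14].

INTERFACE

Orientations are given as [roll, pitch, yaw] about the fixed x, y, z axes, in that order (R = Rz(yaw) Ry(pitch) Rx(roll)).
In Python, from plant import sense, snapshot, get_calibration, finish_job gives the robot as it stands. The module is installed in compiled form; this text tells all that it offers.
- The arm moves only by the tool send_rows, never from a script. Its argument "moves" is a list of rows, each a list of 7 numbers: the turn, a rotation vector about the tool's x, y, z in degrees, then the shift along the tool's x, y, z in cm, then the opening, from 0 (shut) to 1 (fully open). In form: [[rx, ry, rz, x, y, z, hand], ...]. A call has 1 to 12 rows; each row is the pose to reach, as a shift and turn from the pose commanded when the call began, along the tool's axes at that moment; what a row does not reach only later rows make up. A row lasts 1/10 s, in which the tool goes at most 50 mm and 8.59 degrees, less where a joint would pass 70% of its speed; a pose out of reach is approached as far as the arm can. A call with a gripper value outside its range is refused whole. The fingers move at their own pace and stop on an object; the grip force is fixed at half the most. Time passes only in rows, so rows that repeat a pose let the fingers close. It gives the time, the measured TCP pose, the force and the opening at its end, in the units of the state.
- sense(): the state, without advancing time (a new reading comes with each control period).
- snapshot(name): name is "scene" or "top"; returns the picture (480x640x3 uint8, red, green, blue); there is no depth.
- get_calibration(name): a dict with "mtx" (3x3 intrinsics, pixels), "rvec" (rotation vector, rad) and "tvec" (3), from world to camera coordinates, as OpenCV has them. Camera axes: x right, y down, z forward; pixel columns grow to the right and rows downward; lengths in m; the calibration is good to about 2 mm. A picture is of the moment at which its call begins. get_calibration takes no time and is no camera call.
- finish_job(): hands the job in, once; it reports no verdict.
The state is a dict: "clock": time; "qpos": joint angles; "qvel": joint speeds; "effort": joint torques, N m; "eef_pos": TCP position; "ee_rot": TCP orientation; "wrist_force": force on the tool from outside, world axes, zero at the start; "torque": the same for the moment, N m; "width": finger opening in m.
Only numpy, scipy, OpenCV 4.12 (cv2) and the standard library are available. Lean on these libraries where they do the work, as an engineer would, in place of code of your own. Each camera call takes 0.05 s, during which the arm holds its last target.

## Working session

There is one attempt and no reset: what is moved stays moved. The work goes in short steps, Python scripts to look and compute and a tool call to move; the robot and the scene stay as the last step left them, time stands still between calls to the robot, and variables do not carry over. Pictures are saved under pics/ and viewed, and the job is handed in when it is done.

Besides the shell and the picture viewer there is one more tool, called after "Emit:" by a JSON object that holds its "api" and its "payload", one argument or row to a line. send_rows: Moves the arm, as the interface text tells. Its arguments: {"type":"object","properties":{"moves":{"type":"array"}},"required":["moves"]}

```bash
mkdir -p pics; python3 - <<'E'
from plant import *
import cv2
for n in ("scene","top"):
    im=snapshot(n); cv2.imwrite(f"pics/{n}0.png",im[:,:,::-1])
    c=get_calibration(n); print(n,c)
print(sense())
E
```

```text
scene {'mtx': array([[507.90314865,   0.        , 306.10658215],
       [  0.        , 507.90314865, 237.3569051 ],
       [  0.        ,   0.        ,   1.        ]]), 'rvec': array([ 0.60666391, -2.47972558,  1.42887489]), 'tvec': array([0.2828222 , 0.36544792, 0.49992366])}
top {'mtx': array([[464.00885424,   0.        , 331.12975131],
       [  0.        , 464.00885424, 237.93908058],
       [  0.        ,   0.        ,   1.        ]]), 'rvec': array([ 2.21477976, -2.17906972,  0.05093683]), 'tvec': array([-0.41746729,  0.52775397,  0.89884043])}
{'clock': 0.1, 'qpos': array([ 1.00589058e+00,  2.45707941e-01,  1.55885130e+00, -1.59075364e-05,
        1.33868474e+00, -1.74102348e-01]), 'qvel': array([-0.00171654, -0.0016431 , -0.00342828, -0.00041132, -0.00052711,
        0.000523  ]), 'effort': array([ 1.27994663e-03, -4.16918778e+01, -3.15523982e+01,  6.87473151e-02,
        3.10233270e-02, -8.78583887e-05]), 'eef_pos': array([0.24732299, 0.60054657, 0.2045007 ]), 'ee_rot': array([-1.57052552,  0.00162904,  1.17999682]), 'wrist_force': array([ 0.14689487, -0.43100591, -0.2934032 ]), 'torque': array([ 0.00575219,  0.0260801 , -0.03375592]), 'width': 0.09380292030584142}
```

View pics/scene0.png

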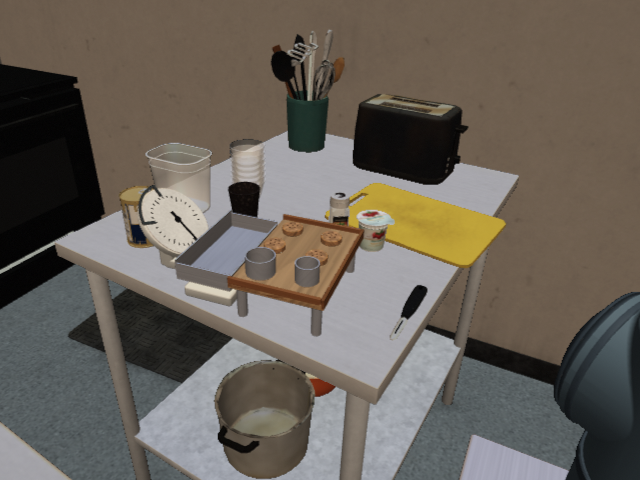

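View pics/top0.png

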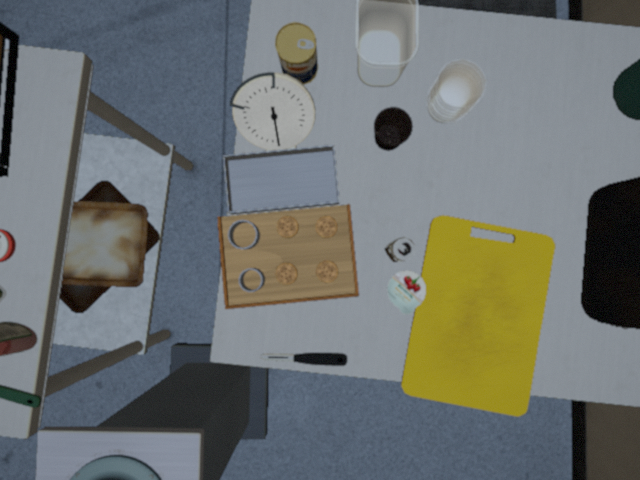

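```bash
python3 - <<'E'
import cv2
a=cv2.imread("pics/top0.png"); cv2.imwrite("pics/t0c.png",cv2.resize(a[60:320,205:370],None,fx=3.5,fy=3.5,interpolation=2)[:, :][:].copy()[:600])
cv2.imwrite("pics/t0d.png",cv2.resize(a[195:315,205:370],None,fx=4.5,fy=4.5,interpolation=2))
a=cv2.imread("pics/scene0.png"); cv2.imwrite("pics/s0c.png",cv2.resize(a[175:315,125:375],None,fx=3.2,fy=3.2,interpolation=2))
E
cat > h.py <<'E'
import numpy as np,cv2
from plant import *
def cam(n):
    c=get_calibration(n); R=cv2.Rodrigues(c["rvec"])[0]; t=np.ravel(c["tvec"]); return c["mtx"],R,t
def ray(n,uv):
    K,R,t=cam(n); d=R.T@np.linalg.inv(K)@np.array([*uv,1.]); return -R.T@t,d
def onz(n,uv,z):
    o,d=ray(n,uv); return o+d*(z-o[2])/d[2]
def onplane(n,uv,p,nn):
    o,d=ray(n,uv); return o+d*(np.dot(p-o,nn)/np.dot(d,nn))
def proj(n,P):
    K,R,t=cam(n); return cv2.projectPoints(np.array(P,float).reshape(-1,3),cv2.Rodrigues(R)[0],t,K,None)[0].reshape(-1,2)
E
```

```text
(no output)
```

View pics/t0c.png

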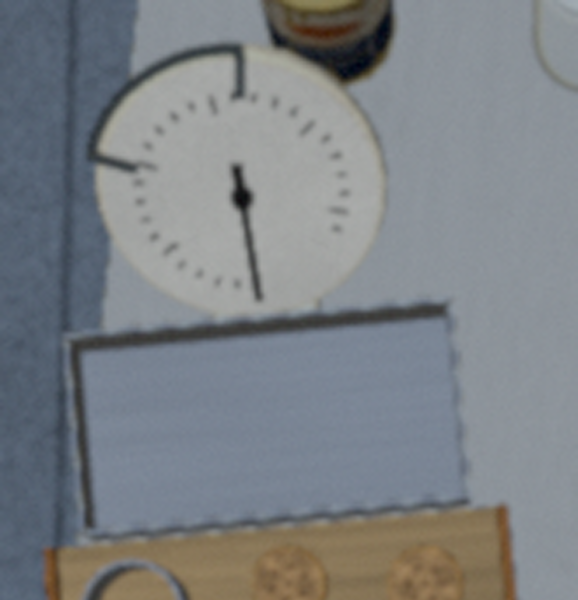

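View pics/t0d.png

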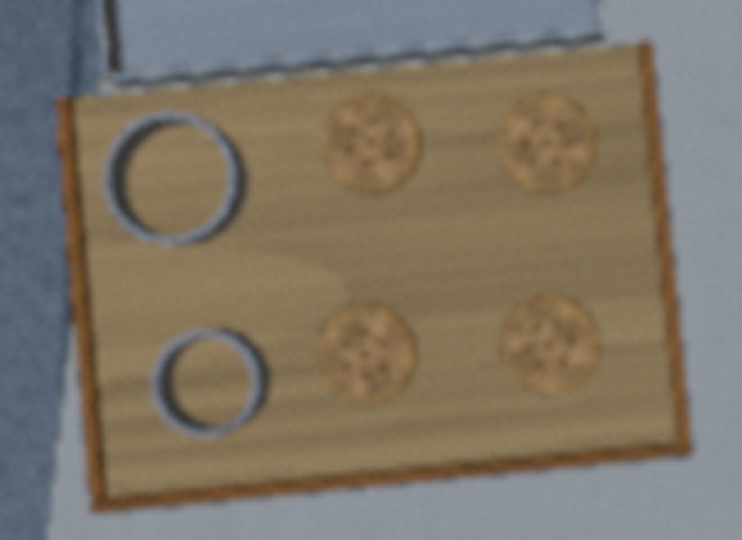

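View pics/s0c.png

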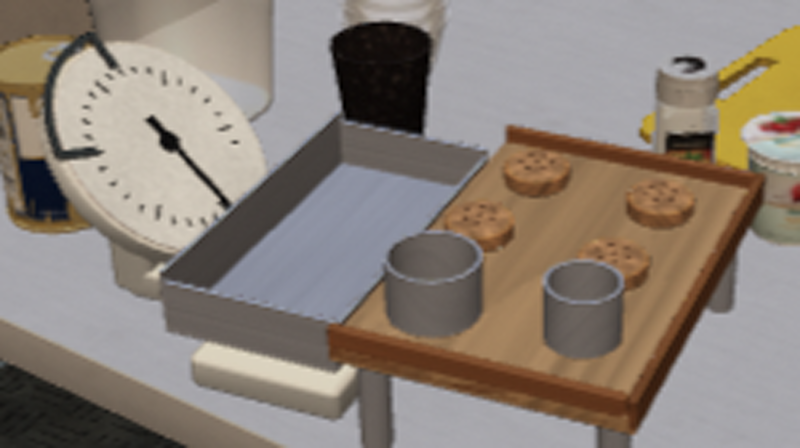

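```bash
cat >> h.py <<'E'
def station(im):
    # from tray/board: biscuits & board corners given manually
    pass
E
python3 - <<'E'
from h import *
f=lambda u,v,s,ox,oy:(ox+u/s,oy+v/s)
# board outer top rim corners (z=.088) from t0d: back-left, back-right ; front lip corners
c=dict(FL=(60,100),FR=(650,42),BR=(690,452),BL=(97,510))
P={k:onz("top",f(*v,4.5,205,195),.088) for k,v in c.items()}
for k,v in P.items(): print(k,v.round(4))
y1=(P["BL"]-P["BR"]); y2=P["FL"]-P["FR"]
print(np.linalg.norm(y1),np.linalg.norm(y2),np.linalg.norm(P["FL"]-P["BL"]))
yaws=[np.arctan2(-y[0],y[1]) for y in(y1,y2)]+[np.arctan2(x[1],x[0]) for x in (P["FL"]-P["BL"],P["FR"]-P["BR"])]
print(yaws)
yaw=np.mean(yaws); X=np.array([np.cos(yaw),np.sin(yaw),0]);Y=np.array([-X[1],X[0],0]);Z=np.array([0,0,1.])
O=sum(P.values())/4; O=O+X*0.009; O[2]=0   # outer x -93..75 -> mid -9
print("O",O,yaw)
np.savez("st.npz",O=O,yaw=yaw)
loc=lambda p:np.array([(p-O)@X,(p-O)@Y,p[2]])
im=cv2.imread("pics/top0.png")
for n,uv in dict(b0=(372,143),b1=(547,142),b2=(367,352),b3=(550,343)).items():
    p=onz("top",f(*uv,4.5,205,195),.092); print(n,p.round(4),loc(p).round(4))
for n,uv in dict(L=(174,180),S=(211,382)).items():
    p=onz("top",f(*uv,4.5,205,195),.112); print(n,p.round(4),loc(p).round(4))
# dial: plane normal leaning back 45: n=(-X+Z)/sqrt2 ; triangulate hub
h1=np.array(f(241,198,3.5,205,60)); h2=np.array(f(169,139,3.2,125,175))
o1,d1=ray("top",h1);o2,d2=ray("scene",h2)
t=np.linalg.lstsq(np.c_[d1,-d2],o2-o1,rcond=None)[0]; a,b=o1+d1*t[0],o2+d2*t[1]; H=(a+b)/2
print("hub",H,loc(H),np.linalg.norm(a-b))
np.savez("st.npz",O=O,yaw=yaw,H=H)
N=(-X+Z)/2**.5; D=-(X+Z)/2**.5; # down
# clockwise from down seen from front: down->left(viewer's left = world +y for viewer at robot looking +x)
L=Y
ang=lambda n,uv:(lambda q:(np.arctan2(q@L,q@D)%(2*np.pi),np.linalg.norm(q)))(onplane(n,uv,H,N)-H)
for n,uv in dict(tip=(259,299),pL=(137,169),pLo=(93,157),pT=(238,97),pTo=(240,48)).items(): print(n,ang("top",f(*uv,3.5,205,60)))
for n,uv in dict(tip=(226,206),pL=(96,153),pLo=(60,157),pT=(115,67),pTo=(91,36)).items(): print(n,ang("scene",f(*uv,3.2,125,175)))
E
```

```text
FL [ 0.565  -0.2048  0.088 ]
FR [ 0.5922 -0.441   0.088 ]
BR [ 0.4286 -0.4593  0.088 ]
BL [ 0.4019 -0.224   0.088 ]
0.23678805030956318 0.2378012296240411 0.1642746070964159
[np.float64(0.11332954204896736), np.float64(0.11461762572851164), np.float64(0.11739087466443154), np.float64(0.11122837259188813)]
O [ 0.5058696  -0.33126555  0.        ] 0.11414160375844967
b0 [ 0.5495 -0.3306  0.092 ] [ 0.0434 -0.0044  0.092 ]
b1 [ 0.551  -0.4004  0.092 ] [ 0.037  -0.0738  0.092 ]
b2 [ 0.4663 -0.3304  0.092 ] [-0.0392  0.0054  0.092 ]
b3 [ 0.4711 -0.4029  0.092 ] [-0.0427 -0.0672  0.092 ]
L [ 0.5324 -0.2559  0.112 ] [0.035  0.0719 0.112 ]
S [ 0.4544 -0.2722  0.112 ] [-0.0444  0.0646  0.112 ]
hub [ 0.74704442 -0.30246108  0.09976253] [0.24288613 0.00114868 0.09976253] 1.1215309841015407e-05
tip (np.float64(6.273314171134055), np.float64(0.0596498910158232))
pL (np.float64(1.9771548554234732), np.float64(0.05383783401408629))
pLo (np.float64(1.9752570960112341), np.float64(0.07602565301998816))
pT (np.float64(3.266537871504505), np.float64(0.054106863406310886))
pTo (np.float64(3.2875379517293766), np.float64(0.07876307609323743))
tip (np.float64(0.05331814321603673), np.float64(0.05198371138619052))
pL (np.float64(1.9304987264833862), np.float64(0.054652033081517545))
pLo (np.float64(1.952254446865403), np.float64(0.07889279671814366))
pT (np.float64(3.2826824862890787), np.float64(0.053235592175615326))
pTo (np.float64(3.276088674395053), np.float64(0.07626678704477899))
```

```bash
cat >> h.py <<'E'
from scipy.spatial.transform import Rotation as Ro
S=np.load("st.npz"); O=S["O"];yaw=float(S["yaw"]);H=S["H"]
X=np.array([np.cos(yaw),np.sin(yaw),0]);Y=np.array([-X[1],X[0],0]);Z=np.array([0,0,1.])
def W(l): return O+X*l[0]+Y*l[1]+Z*l[2]
def loc(p): return np.array([(p-O)@X,(p-O)@Y,p[2]])
def tool():
    s=sense(); return s["eef_pos"],Ro.from_euler("xyz",s["ee_rot"])
def off(P):
    p,R=tool(); return R.inv().apply(np.array(P)-p)*100
def turn():
    p,R=tool(); T=Ro.from_euler("xyz",[-np.pi/2,0,yaw-np.pi/2]); return np.degrees((R.inv()*T).as_rotvec())
E
python3 - <<'E'
from h import *
print(turn())
for a in [(.163,.398),(.205,.375),(.25,.345),(.285,.315),(.32,.28),(.35,.24),(.375,.20),(.39,.155)]: print(off([*a,.205]).round(1))
print(loc(np.array([.39,.155,.2])))
E
```

```text
[ 1.17771561e-01  1.51068948e+02 -5.21988069e-02]
[-21.9  -0.    0.1]
[-22.5  -0.   -4.7]
[-23.5  -0.  -10. ]
[-25.   -0.  -14.4]
[-26.9  -0.  -18.9]
[-29.4  -0.  -23.2]
[-32.2  -0.  -27.1]
[-35.8   0.  -30.2]
[-0.05973294  0.49629822  0.2       ]
```

Emit:
{"api": "send_rows", "payload": {
  "moves": [
    [0, 8, 0, -4.5, 0, 0, 0.26],
    [0, 16, 0, -9, 0, 0, 0.26],
    [0, 24, 0, -13.5, 0, 0, 0.26],
    [0, 32, 0, -18, 0, 0, 0.26],
    [0, 40, 0, -22, 0, 0, 0.26],
    [0, 48, 0, -22.5, 0, -4.7, 0.26],
    [0, 56, 0, -23.5, 0, -9.5, 0.26],
    [0, 64, 0, -25, 0, -14, 0.26],
    [0, 72, 0, -26.9, 0, -18.5, 0.26],
    [0, 80, 0, -29.4, 0, -22.7, 0.26],
    [0, 88, 0, -32.2, 0, -26.7, 0.26],
    [0, 96, 0, -35.5, 0, -30, 0.26]
  ]
}}

```text
clock: 1.3
eef_pos: [0.3906, 0.1566, 0.2053]
ee_rot: [-1.571, -0.0, -0.502]
wrist_force: [0.9, 0.8, 0.3]
width: 0.0246
```

```bash
python3 - <<'E'
from h import *
print(turn(),tool()[0],sense()["width"],sense()["clock"])
for a in [(.41,.11),(.42,.06),(.425,.01),(.425,-.04),(.42,-.09),(.415,-.14),(.41,-.19),(.41,-.24)]: print(off([*a,.205]).round(1))
p=W([.002,-.004,.15]); print(p,off(p))
E
```

```text
[-5.76620945e-03  5.47245548e+01  1.28209077e-04] [0.39063471 0.15660521 0.20534745] 0.024645353440661568 1.3
[ 3.9  0.  -3.2]
[ 7.2  0.  -7.1]
[ 10.1   0.  -11.2]
[ 12.5   0.  -15.6]
[ 14.4   0.  -20.2]
[ 16.4   0.  -24.8]
[ 18.4   0.  -29.5]
[ 20.8   0.  -33.8]
[ 0.50831216 -0.33501173  0.15      ] [ 33.95366075   5.53313727 -37.4502164 ]
```

Emit:
{"api": "send_rows", "payload": {
  "moves": [
    [0, 7, 0, 3.7, 0, -3.1, 0.26],
    [0, 14, 0, 7, 0, -6.8, 0.26],
    [0, 21, 0, 9.8, 0, -10.7, 0.26],
    [0, 28, 0, 12.2, 0, -15, 0.26],
    [0, 35, 0, 14.2, 0, -19.4, 0.26],
    [0, 42, 0, 16.3, 0, -23.8, 0.26],
    [0, 49, 0, 18.4, 0, -28.2, 0.26],
    [0, 54.7, 0, 21, 0, -32.3, 0.26],
    [0, 54.7, 0, 25.5, 0, -34, 0.26],
    [0, 54.7, 0, 30, 0, -35.8, 0.26],
    [0, 54.7, 0, 34, 0, -37.5, 0.26],
    [0, 54.7, 0, 34, 0, -37.5, 0.26]
  ]
}}

```text
clock: 2.5
eef_pos: [0.5117, -0.3362, 0.2031]
ee_rot: [-1.572, 0.002, -1.452]
wrist_force: [-1.0, 0.1, -0.2]
width: 0.0242
```

```bash
python3 - <<'E'
from h import *
print(turn(),loc(tool()[0]),sense()["clock"])
print(off(W([.002,-.004,.083])))
E
```

```text
[ 0.09170198  0.24357531 -0.08950704] [ 0.00521128 -0.00558087  0.2031348 ] 2.5
[-0.14064241 12.01421174 -0.30126517]
```

Emit:
{"api": "send_rows", "payload": {
  "moves": [
    [0, 0, 0, 0, 4, -0.1, 0.26],
    [0, 0, 0, 0, 8, -0.1, 0.26],
    [0, 0, 0, 0, 11, -0.1, 0.26],
    [0, 0, 0, 0, 11.5, -0.1, 0.26],
    [0, 0, 0, 0, 11.5, -0.1, 0.26]
  ]
}}

```text
clock: 3.0
eef_pos: [0.509, -0.3324, 0.09]
ee_rot: [-1.572, 0.002, -1.45]
wrist_force: [-0.0, 0.1, 0.6]
width: 0.0244
```

```bash
python3 - <<'E'
from h import *
print(turn(),loc(tool()[0]),sense())
for n in("scene","top"): cv2.imwrite(f"pics/{n}1.png",cv2.resize(snapshot(n)[175:315,125:375][:,:,::-1] if n=="scene" else snapshot(n)[65:315,205:370][:,:,::-1],None,fx=3.2 if n=="scene" else 2.4,fy=3.2 if n=="scene" else 2.4))
E
```

```text
[ 0.06902907  0.38576988 -0.08665647] [ 0.00297612 -0.00143997  0.0899806 ] {'clock': 3.0, 'qpos': array([-7.64783270e-01,  2.76784514e-01,  1.74460972e+00,  3.40156269e-05,
        1.12213182e+00,  6.85123713e-01]), 'qvel': array([-0.00109766, -0.03344839, -0.04651792, -0.00103883,  0.00320219,
       -0.00262084]), 'effort': array([-4.09945019e-02, -3.79546738e+01, -2.69941056e+01,  5.61533484e-02,
       -4.72373853e-02, -8.12649141e-04]), 'eef_pos': array([ 0.50899036, -0.33235718,  0.0899806 ]), 'ee_rot': array([-1.57199601e+00,  1.51648483e-03, -1.44992268e+00]), 'wrist_force': array([-0.02005308,  0.08246393,  0.5853494 ]), 'torque': array([ 0.01961987,  0.14696172, -0.00782563]), 'width': 0.02444773100948993}
```

View pics/scene1.png

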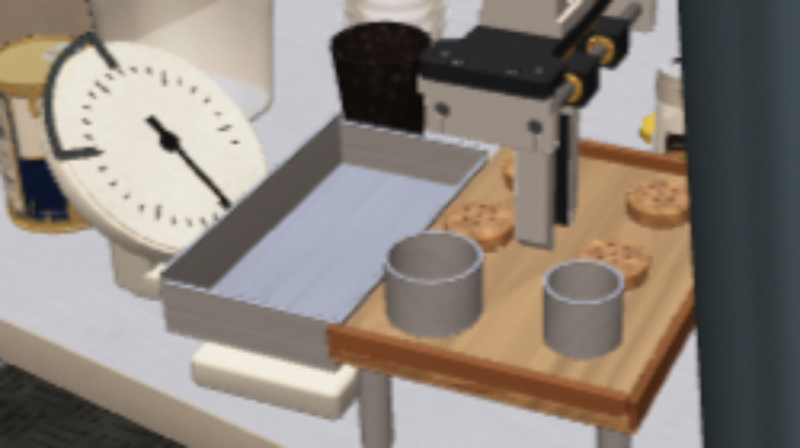

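View pics/top1.png

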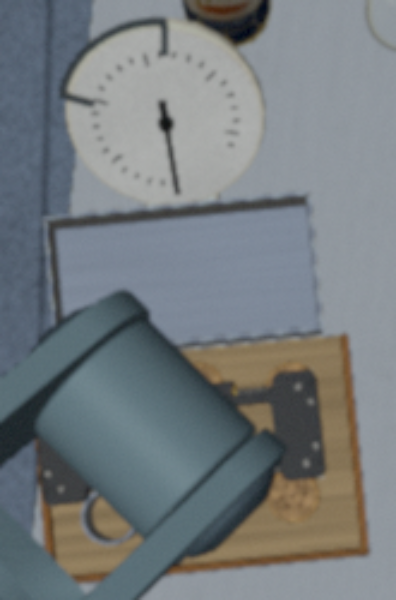

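Emit:
{"api": "send_rows", "payload": {
  "moves": [
    [0, 0.4, 0, 0.2, 0.5, 0, 0.26],
    [0, 0.4, 0, 0.2, 0.7, 0.5, 0.26],
    [0, 0.4, 0, 0.2, 0.7, 1.2, 0.26],
    [0, 0.4, 0, 0.2, 0.7, 2.0, 0.26],
    [0, 0.4, 0, 0.2, 0.7, 3, 0.26],
    [0, 0.4, 0, 0.2, 0.7, 4, 0.26],
    [0, 0.4, 0, 0.2, 0.7, 5, 0.26],
    [0, 0.4, 0, 0.2, 0.7, 6, 0.26],
    [0, 0.4, 0, 0.2, 0.7, 6.8, 0.26],
    [0, 0.4, 0, 0.2, 0.7, 6.8, 0.26]
  ]
}}

```text
clock: 4.1
eef_pos: [0.5784, -0.3268, 0.0835]
ee_rot: [-1.57, -0.0, -1.456]
wrist_force: [0.1, 0.4, 0.6]
width: 0.0241
```

```bash
python3 - <<'E'
from h import *
print(turn(),loc(tool()[0]),sense()["clock"])
cv2.imwrite("pics/scene2.png",cv2.resize(snapshot("scene")[175:315,125:375][:,:,::-1],None,fx=3.2,fy=3.2))
E
```

```text
[-0.02130559  0.02342825  0.01353804] [ 0.07253738 -0.00379081  0.08345078] 4.1
```

View pics/scene2.png

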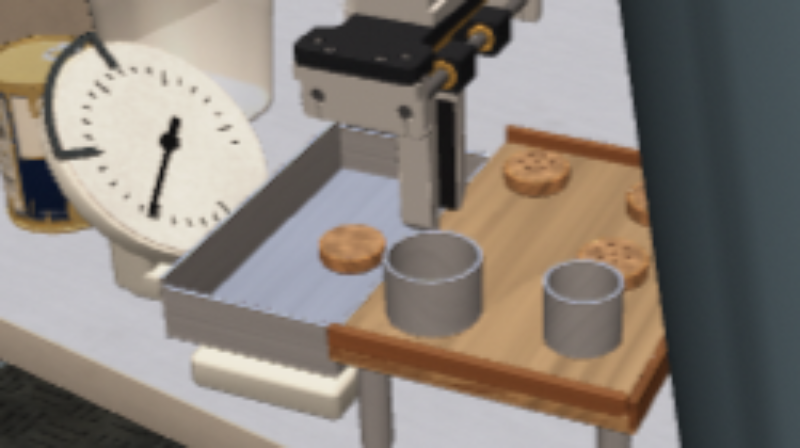

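Emit:
{"api": "send_rows", "payload": {
  "moves": [
    [0, 0, 0, 0, -1, -0.5, 0.26],
    [0, 0, 0, 0, -4, -1.5, 0.26],
    [0, 0, 0, 2, -4, -4, 0.26],
    [0, 0, 0, 5, -4, -7, 0.26],
    [0, 0, 0, 7, -4, -7.6, 0.26],
    [0, 0, 0, 7, -4, -7.6, 0.26],
    [0, 0, 0, 7, -4, -7.6, 0.26]
  ]
}}

```text
clock: 4.85
eef_pos: [0.5098, -0.4052, 0.1237]
ee_rot: [-1.57, 0.0, -1.458]
wrist_force: [-0.7, -0.6, -0.6]
width: 0.0246
```

```bash
cat >> h.py <<'E'
def needle(im,save):
    """dark pixels on dial face (scene cam), rectified to hub plane"""
    N=(-X+Z)/2**.5; D=-(X+Z)/2**.5
    s=4000.; g=(np.arange(400)-200)/s*2
    U,V=np.meshgrid(g,g) # U right(-Y), V down(D)
    P=H+U[...,None]*(-Y)+V[...,None]*D
    m=proj("scene",P.reshape(-1,3)).reshape(400,400,2).astype(np.float32)
    r=cv2.remap(im,m[...,0],m[...,1],cv2.INTER_CUBIC)
    rad=np.hypot(U,V); k=(r.max(2)<95)&(rad>.022)&(rad<.046)
    a=np.arctan2(-U[k],V[k])
    cv2.imwrite(save,r[:,:,::-1])
    return np.angle(np.exp(1j*a).mean())%(2*np.pi), k.sum(), a.std()
E
python3 - <<'E'
from h import *
print(turn(),loc(tool()[0]),sense()["clock"])
a=snapshot("scene")
cv2.imwrite("pics/scene3.png",cv2.resize(a[175:315,125:375][:,:,::-1],None,fx=3.2,fy=3.2))
print(needle(a,"pics/dial3.png"))
E
```

```text
[-0.02045657 -0.07830115 -0.01871221] [-0.00449014 -0.07390889  0.12367012] 4.85
(np.float64(1.0583043711892182), np.int64(297), np.float64(0.028193378319186942))
```

View pics/scene3.png

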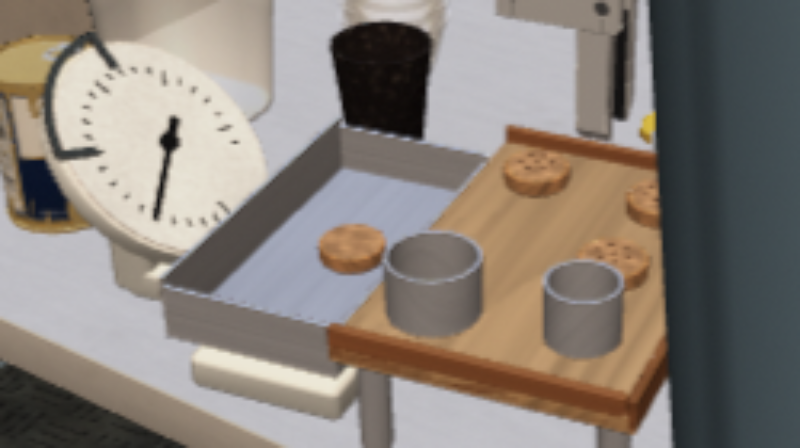

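View pics/dial3.png

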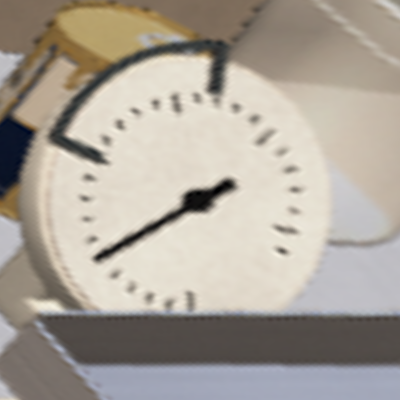

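Emit:
{"api": "send_rows", "payload": {
  "moves": [
    [0, 0, 0, 0, 2, 0, 0.26],
    [0, 0, 0, 0, 4.0, 0, 0.26],
    [0, 0, 0, 0, 4.0, 0.5, 0.26],
    [0, 0, 0, 0, 4.0, 1.2, 0.26],
    [0, 0, 0, 0, 4.0, 2.2, 0.26],
    [0, 0, 0, 0, 4.0, 3.2, 0.26],
    [0, 0, 0, 0, 4.0, 4.2, 0.26],
    [0, 0, 0, 0, 4.0, 5.2, 0.26],
    [0, 0, 0, 0, 4.0, 6.2, 0.26],
    [0, 0, 0, 0, 4.0, 7.3, 0.26],
    [0, 0, 0, 0, 4.0, 7.4, 0.26]
  ]
}}

```text
clock: 6.0
eef_pos: [0.5846, -0.3965, 0.0835]
ee_rot: [-1.57, -0.0, -1.456]
wrist_force: [0.1, -0.3, -0.2]
width: 0.0241
```

Emit:
{"api": "send_rows", "payload": {
  "moves": [
    [0, 0, 0, 0, -1, -0.5, 0.26],
    [0, 0, 0, 0, -4, -1.5, 0.26],
    [0, 0, 0, 0, -6, -3, 0.26],
    [0, 0, 0, 0, -6, -3, 0.26],
    [0, 0, 0, 0, -6, -3, 0.26],
    [0, 0, 0, 0, -6, -3, 0.26],
    [0, 0, 0, 0, -6, -3, 0.26]
  ]
}}

```text
clock: 6.7
eef_pos: [0.5531, -0.3994, 0.1417]
ee_rot: [-1.572, 0.002, -1.457]
wrist_force: [0.1, -0.3, 0.2]
width: 0.0242
```

```bash
python3 - <<'E'
from h import *
print(turn(),loc(tool()[0]),sense()["clock"])
a=snapshot("scene")
cv2.imwrite("pics/scene4.png",cv2.resize(a[175:315,125:375][:,:,::-1],None,fx=3.2,fy=3.2))
print(needle(a,"pics/dial4.png"))
E
```

```text
[ 0.09335257 -0.01668494 -0.12275303] [ 0.03914018 -0.07309676  0.14170381] 6.7
(np.float64(1.81316778857389), np.int64(345), np.float64(0.03245704191387469))
```

View pics/scene4.png

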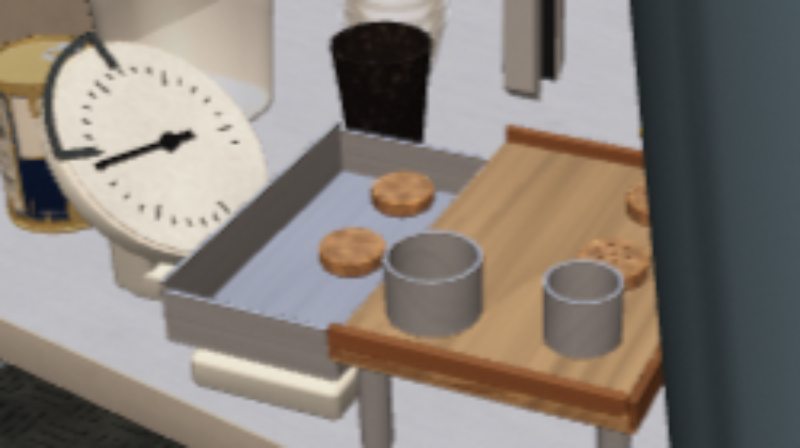

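View pics/dial4.png

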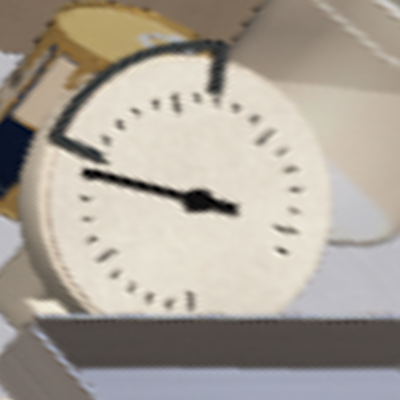

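```bash
python3 - <<'E'
from h import *
a=snapshot("scene"); print(needle(a,"pics/dial5.png"))
f=lambda u,v:(125+u/3.2,175+v/3.2)
for uv in [(353,244),(403,187)]: print(loc(onz("scene",f(*uv),.055)))
t=snapshot("top"); cv2.imwrite("pics/top5.png",cv2.resize(t[65:315,205:370][:,:,::-1],None,fx=2.4,fy=2.4))
print(off(W([-.0715,.004,.14])),off(W([-.0715,.004,.083])))
E
```

```text
(np.float64(1.8129919022373746), np.int64(348), np.float64(0.03283977368755498))
[0.12245774 0.00252193 0.055     ]
[ 0.12451129 -0.06916957  0.055     ]
[ -7.74097966   0.2596143  -11.09062724] [ -7.73390371   5.95960737 -11.08524482]
```

View pics/top5.png

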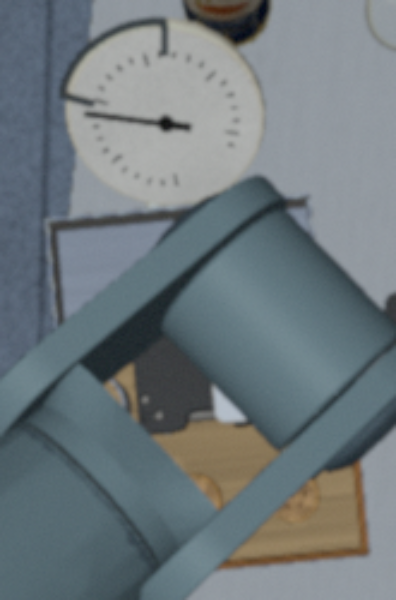

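Emit:
{"api": "send_rows", "payload": {
  "moves": [
    [0, 0, 0, -0.2, 0, -4, 0.34],
    [0, 0, 0, -0.4, 0, -8, 0.34],
    [0, 0, 0, -0.6, 0, -10.8, 0.34],
    [0, 0, 0, -0.6, 2, -10.9, 0.34],
    [0, 0, 0, -0.6, 3, -10.9, 0.34],
    [0, 0, 0, -0.6, 3, -10.9, 0.34],
    [0, 0, 0, -0.6, 3, -10.9, 0.34]
  ]
}}

```text
clock: 7.55
eef_pos: [0.445, -0.4064, 0.1133]
ee_rot: [-1.571, 0.0, -1.457]
wrist_force: [0.0, -0.6, -0.0]
width: 0.0318
```

```bash
python3 - <<'E'
from h import *
print(turn(),loc(tool()[0]),sense()["clock"],sense()["width"])
for n,b in(("scene",(175,315,125,375)),("top",(195,315,205,370))):
    cv2.imwrite(f"pics/{n}6.png",cv2.resize(snapshot(n)[b[0]:b[1],b[2]:b[3],::-1],None,fx=3.2,fy=3.2))
E
```

```text
[ 0.00697634  0.00798196 -0.02126978] [-0.06902996 -0.06773951  0.1133375 ] 7.55 0.0317580700705318
```

View pics/scene6.png

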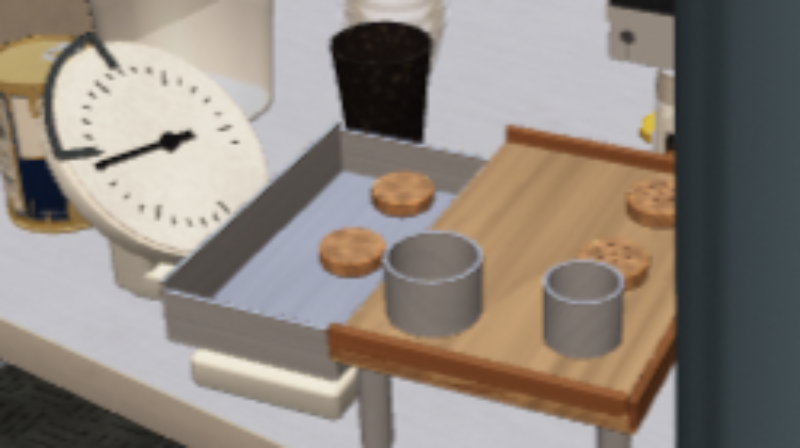

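View pics/top6.png

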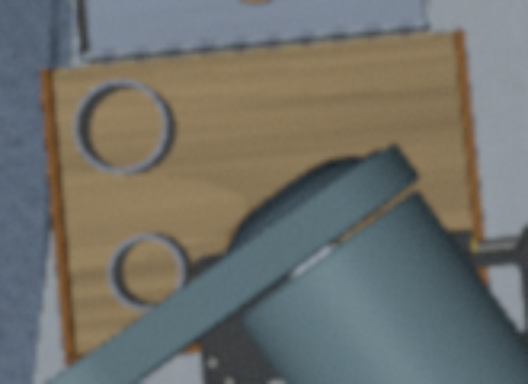

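Emit:
{"api": "send_rows", "payload": {
  "moves": [
    [0, 0, 0, 0, 1, -0.1, 0.34],
    [0, 0, 0, 0, 2, -0.1, 0.34],
    [0, 0, 0, 0, 2.9, -0.1, 0.34],
    [0, 0, 0, 0, 2.9, 0.5, 0.34],
    [0, 0, 0, 0, 2.9, 1.2, 0.34],
    [0, 0, 0, 0, 2.9, 2, 0.34],
    [0, 0, 0, 0, 2.9, 3, 0.34],
    [0, 0, 0, 0, 2.9, 4, 0.34],
    [0, 0, 0, 0, 2.9, 5, 0.34],
    [0, 0, 0, 0, 2.9, 6, 0.34],
    [0, 0, 0, 0, 2.9, 7, 0.34],
    [0, 0, 0, 0, 2.9, 7, 0.34]
  ]
}}

```text
clock: 8.85
eef_pos: [0.5153, -0.3984, 0.0845]
ee_rot: [-1.57, -0.0, -1.456]
wrist_force: [-1.0, 0.3, 0.3]
width: 0.0318
```

```bash
python3 - <<'E'
from h import *
print(turn(),loc(tool()[0]),sense()["clock"],sense()["width"])
for n,b in(("scene",(175,315,125,375)),):
    cv2.imwrite(f"pics/{n}7.png",cv2.resize(snapshot(n)[b[0]:b[1],b[2]:b[3],::-1],None,fx=3.2,fy=3.2))
E
```

```text
[-0.02647792  0.0380477   0.02127069] [ 0.00172649 -0.06777885  0.08453903] 8.85 0.031779356529726334
```

View pics/scene7.png

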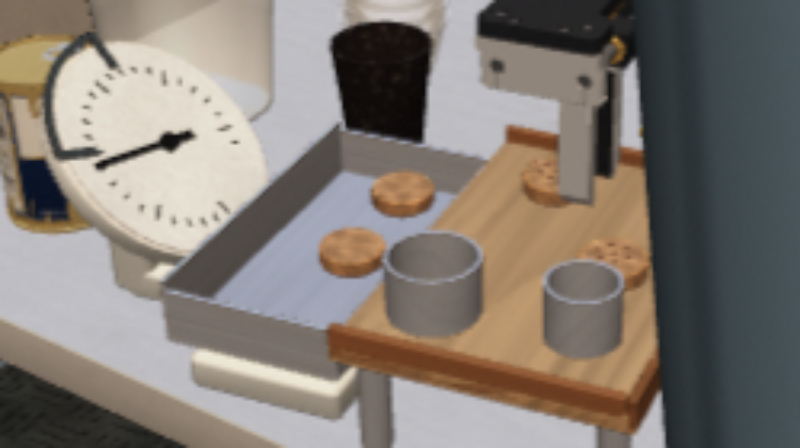

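Emit:
{"api": "send_rows", "payload": {
  "moves": [
    [0, 0, 0, 0, 0.1, 0.6, 0.34],
    [0, 0, 0, 0, 0.1, 1.5, 0.34],
    [0, 0, 0, 0, 0.1, 2.5, 0.34],
    [0, 0, 0, 0, 0.1, 3.5, 0.34],
    [0, 0, 0, 0, 0.1, 4.5, 0.34],
    [0, 0, 0, 0, 0.1, 5.7, 0.34],
    [0, 0, 0, 0, 0.1, 7, 0.34],
    [0, 0, 0, 0, 0.1, 7.1, 0.34],
    [0, 0, 0, 0, 0.1, 7.1, 0.34]
  ]
}}

```text
clock: 9.8
eef_pos: [0.5849, -0.3904, 0.0833]
ee_rot: [-1.571, 0.0, -1.457]
wrist_force: [-0.7, -0.2, -0.6]
width: 0.0315
```

Emit:
{"api": "send_rows", "payload": {
  "moves": [
    [0, 0, 0, 0, -1, -0.5, 0.34],
    [0, 0, 0, 0, -4, -1.5, 0.34],
    [0, 0, 0, 0, -8, -4, 0.34],
    [0, 0, 0, 0, -11, -8, 0.34],
    [0, 0, 0, 0, -11, -12, 0.34],
    [0, 0, 0, 0, -11, -14, 0.34],
    [0, 0, 0, 0, -11, -14, 0.34],
    [0, 0, 0, 0, -11, -14, 0.34],
    [0, 0, 0, 0, -11, -14, 0.34]
  ]
}}

```text
clock: 10.7
eef_pos: [0.4461, -0.4063, 0.1936]
ee_rot: [-1.571, -0.0, -1.457]
wrist_force: [0.7, -0.5, -0.1]
width: 0.032
```

```bash
python3 - <<'E'
from h import *
print(loc(tool()[0]),sense()["clock"])
a=snapshot("scene"); print(needle(a,"pics/dial8.png"))
cv2.imwrite(f"pics/scene8.png",cv2.resize(a[175:315,125:375,::-1],None,fx=3.2,fy=3.2))
cv2.imwrite(f"pics/top8.png",cv2.resize(snapshot("top")[65:315,205:370][:,:,::-1],None,fx=2.4,fy=2.4))
E
```

```text
[-0.06794698 -0.06778646  0.1936128 ] 10.7
(np.float64(2.751999198998126), np.int64(366), np.float64(0.03519211395032584))
```

View pics/scene8.png

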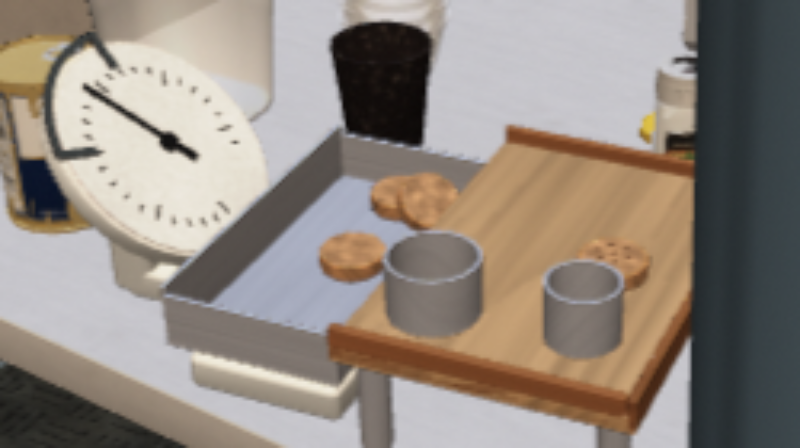

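View pics/top8.png

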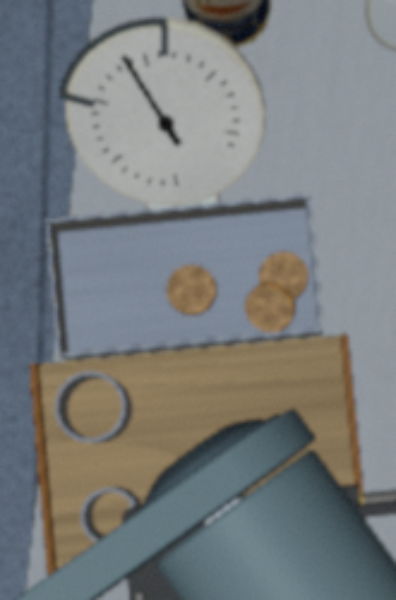

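View pics/dial8.png

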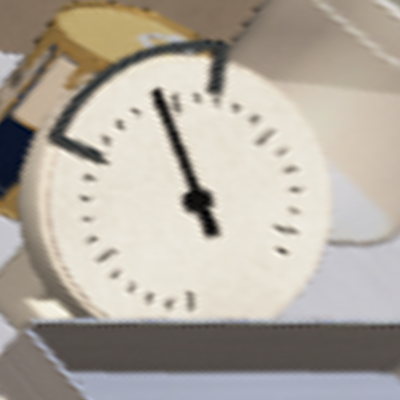

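Emit:
{"api": "send_rows", "payload": {
  "moves": [
    [0, 0, 0, 0, 0, 0, 0.34],
    [0, 0, 0, 0, 0, 0, 0.34],
    [0, 0, 0, 0, 0, 0, 0.34],
    [0, 0, 0, 0, 0, 0, 0.34],
    [0, 0, 0, 0, 0, 0, 0.34],
    [0, 0, 0, 0, 0, 0, 0.34]
  ]
}}

```text
clock: 11.4
eef_pos: [0.4455, -0.4065, 0.1935]
ee_rot: [-1.571, 0.0, -1.457]
wrist_force: [-0.3, -0.1, -0.3]
width: 0.0317
```

```bash
python3 - <<'E'
from h import *
a=snapshot("scene"); n=needle(a,"pics/dial9.png"); print(n)
b=cv2.imread("pics/top8.png"); t=snapshot("top")
t2=cv2.resize(t[65:315,205:370][:,:,::-1],None,fx=2.4,fy=2.4)
print(cv2.absdiff(b,t2)[150:360,:330].max(), loc(onz("top",(205+270/2.4,65+307/2.4),.06)))
s=sense(); print(s["wrist_force"],s["clock"])
if abs(n[0]-2.75)<.1: finish_job(); print("done")
E
```

```text
(np.float64(2.7518173268982005), np.int64(367), np.float64(0.035315992617239576))
6 [ 0.10368892 -0.0630025   0.06      ]
[-0.58805636  0.11039372 -0.35078481] 11.5
the job is handed in; nothing more can be done
done
```

I pushed three biscuits over the open edge one at a time, then handed the job in at 11.5 s of the 61 s allowed.

| Biscuits in tray | Pointer (rad) |
|---|---|
| 1 | about 1.06 |
| 2 | about 1.81, still short of the lower prong |
| 3 | 2.75 |

- **Pointer:** I measured the marker's prongs at about 1.95 and 3.27 rad, so the final 2.75 is between them. It read the same in two pictures 0.7 s apart.
- **Biscuits:** The third one leans on the second, with its centre about 21 mm inside the tray wall nearest the board, and nothing in the tray moved between the last two pictures. The fourth biscuit was not pushed and still lies on the board.
- **Other things on the bench:** Both cutters look in place in the pictures. I did not re-measure their positions or those of the tub, spice jar and peeler. The hand kept clear of the cutters.
- **Arm:** It was raised clear at the end, with wrist force under 1 N.

No check failed or disagreed.

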